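Lock the clamp frame and hold the pull-test slide at the mark

ROBOT

A 6-joint arm with a two-finger parallel gripper is mounted at the origin on the work surface. World frame = base frame: x ahead of the robot, y to its left, z up, the work surface at z = 0. Lengths are in m, angles in rad, forces in N, time in s.
With the tool pointing down it reaches from about 0.3 to 0.875 m from the base axis. Payload 6.4 kg.
Tool frame: the origin (TCP) lies on the front face of the gripper's body, between the roots of the fingers; the fingertips stand 73 mm ahead of it and the grasp point (between the pads) lies ctrl.pinch_z ahead of it (ctrl.pinch_z is the distance from the TCP to the grasp point, in m); z points along the fingers, x is the direction in which the jaws open and shut, and the axes are right-handed (so a half turn about z gives the same grasp; the last joint's range is limited). The gripper opens to 85 mm and grips with 20 to 120 N. Pads are 22 mm wide; open, the fingers measure 114 mm over their backs; the gripper's body (76 mm by 85 mm) begins 54 mm behind the grasp point. The pads swing forward as they close: fully open they stand 13 mm farther back than shut.
Start: joints at [-1.352, 0.181, 1.607, -0, 1.354, -0.206], TCP at [0.237, -0.524, 0.304] pointing down, gripper open.
Joint ranges: [-2.99, 2.99], [-0.89, 2.07], [0.3, 2.58], [-1.14, 4.28], [0, 2.63], [-3.12, 3.12]. Speed limits (rad/s): [2.57, 2.57, 3.01, 3.14, 3.14, 3.14].

INTERFACE

Orientations are given as a unit quaternion [w, x, y, z].
In Python, from bench import ctrl gives the robot as it stands.
- The arm moves only by the tool move_arm, never from a script. Its argument "rows" is text: rows parted by semicolons, each of 7 numbers parted by spaces: the shift along the tool's x, y, z in cm, then the turn, a rotation vector about the tool's x, y, z in degrees, then the opening, from 0 (shut) to 1 (fully open). In form: x y z rx ry rz grip; .... A call has 1 to 20 rows; each row shifts and turns the commanded pose from where the row before left it, along the tool's axes as they then stand; what a row does not reach is not made up. A row lasts 1/10 s, in which the tool goes at most 50 mm and 8.59 degrees, less where a joint would pass 70% of its speed; a pose out of reach is approached as far as the arm can. A call with a gripper value outside its range is refused whole. The fingers move at their own pace and stop on an object; the grip force is fixed at half the most. Time passes only in rows, so rows that do not move let the fingers close. It gives the time, the measured TCP pose, the force and the opening at its end, in the units of the state.
- ctrl.get_obs(): the state, without advancing time (a new reading comes with each control period).
- ctrl.camera(name): name is "side" or "top" or "wrist"; returns a dict with "color" (420x560x3 uint8, blue, green, red), "fx", "fy", "cx", "cy" (pixels), "rvec" (rotation vector, rad) and "tvec" (3), from world to camera coordinates, as OpenCV has them. Camera axes: x right, y down, z forward; pixel columns grow to the right and rows downward; lengths in m; the calibration is good to about 2 mm. A picture is of the moment at which its call begins. There is no depth.
- ctrl.hand_in(): hands the job in, once; it reports no verdict.
Trained networks look in the newest picture that a camera, given by its name, has taken for a name from the list of things; names that differ only in an ending like _2 or _b are one class to them, and where a whole thing is asked for, a point or a joint stands for the part that bears it (a point fixed in the world has none). Each returns a list of dicts, best first, with "confidence" (0 to 1); they miss things now and then, are a little off and sometimes report something else, mostly with a low value. They report only what shows in the picture. A call takes as long as a camera call. They do not tell look-alikes from the thing itself.
- ctrl.look_for(camera, query): "bbox" ([left, top, right, bottom] in pixels, round what is visible of it).
- ctrl.trace(camera, query): "region" (420x560 bool, what is visible of it) and "bbox" ([left, top, right, bottom] in pixels, round what is visible of it).
The state is a dict: "time_s": time; "q": joint angles; "dq": joint speeds; "joint_efforts": joint torques, N m; "eef_pos": TCP position; "eef_rot": TCP orientation; "wrist_force": force on the tool from outside, world axes, zero at the start; "torque": the same for the moment, N m; "opening": opening from 0.0 (shut) to 1.0 (fully open).
Only numpy, scipy, OpenCV 4.12 (cv2) and the standard library are available. Lean on these libraries where they do the work, as an engineer would, in place of code of your own. Each camera call takes 0.05 s, during which the arm holds its last target.

TASK

The wearable sensor pod lies in the pull-test rig under a loose clamp frame: first turn the turnbutton all the way round so that it lies square across the frame and locks it down. Only then pull the spring-return slide out by its handle until the index on its side lines up with the middle of the nose of the pointer block, and keep it there: finish while still holding the handle, because the slide springs back when let go. Leave the frame seated and do not disturb the other things on the bench.

Things in the scene. Friction and masses are not known exactly. Their poses are not given: they have to be found in the camera images.
- rig: white base plate of the pull-test rig, 180 (x) x 310 (y) x 14 mm high, fixed to the bench. Origin: centre of its underside, on the bench. Its own +y is the direction in which the slide is pulled out; its own z is up. The bench top is at z = 0. Nest and frame are at its -y half, slide and scale at its +y half.
- button_grip (a point): on the dark steel turnbutton's vertical pivot axis, at rig (-68, -80) mm, 50 mm above the bench. Bar 12 mm thick, 28 to 38 mm above the bench, reaching 48 mm from the axis to its tip, 8 mm behind; on it a fin of the same thickness, 20 mm towards the tip, 16 mm behind, up to 62 mm above the bench. Pinch it across the 12 mm or push its tip. The tip lies to the point's own -y (turns with it).
- turnbutton (a joint): angle of the turnbutton (rad): at 0 the tip points along the rig's -y (clear of the frame, alongside it); grows counter-clockwise seen from above; at 1.57 the tip points along the rig's +x, square across the frame (locked). Hard stop at 1.6. It stays where it is left (friction about 0.06 N m).
- frame_center (a point): centre of the loose steel clamp frame, 90 x 90 x 5 mm with a 54 mm square window, seated in low lips at rig (0, -80) mm; its top is 26 mm above the bench, 2 mm below the turnbutton's bar.
- handle (a point): middle of the slide's handle, 64 mm above the bench, at rig x = 0: a round black bar 12 mm thick along the rig's x, 60 mm clear between two posts 12 mm thick; 24 mm free below it, above the slide's top (34 mm above the bench). Can be pinched from above, one finger either side of it along the rig's y.
- slide (a joint): travel of the slide along the rig's +y (m): 0 = home, hard stop 0.085. A spring pulls it home: about 4 N at home plus 0.8 N per 10 mm.
- index (a point): end of the slide's index, a dark tongue 4 mm wide sticking out of the slide's +x side, at its top, 34 mm above the bench (centre 32.5 mm). It moves with the slide.
- mark (a point): nose of the black pointer block fixed on the scale rail beside the slide; the nose is 10 mm wide (rig y) and points at the slide. Site: centre of its end, at its top, 32 mm above the bench; axes parallel to the rig's. The slide is at the mark when index and mark have the same rig y (index within the nose's width). The index passes 4 mm clear of the nose.
- dish: bystander: shallow glass dish, 84 mm wide, 18 mm high, origin under its centre
- jar: bystander: small amber jar with a white cap, 48 mm wide, 55 mm high, origin under its centre
- driver: bystander: screwdriver 150 mm long lying along its x, origin under its middle
- sparepod: bystander: spare white sensor pod, rounded triangle, about 45 mm wide, 10 mm high, origin under its centre
There are look-alikes about, which are no part of the job. There is more than one size of the part that bears frame_center; the job needs the smallest.

How it is judged:
On the way, in this order (a step that is already met when the one before it is completed fails the run):
1. the turnbutton lies square across the frame (value of joint turnbutton above 1.35 rad), for 0.2 s.
2. the slide is held by its handle at the mark (y of index in the frame of mark between -0.005 and 0.005 m and contact force between the fingers and slide above 1 N), for 0.5 s.
At the end, for the whole second after the job is handed in: The turnbutton is within about 12 degrees of square across the frame, the frame is seated (within 5 mm sideways and 3 mm in height), and the gripper's fingers are holding the slide still with its index within 5 mm of the pointer's centre line along the rig's y (all of step 2 and value of joint turnbutton above 1.35 rad and x of frame_center in the frame of rig between -0.005 and 0.005 m and y of frame_center in the frame of rig between -0.085 and -0.075 m and z of frame_center in the frame of rig between 0.0205 and 0.0265 m and value of joint slide above 0.02 m and velocity of joint slide between -0.01 and 0.01 m/s); the arm keeps its last pose, push and grip.
It fails at once if the slide is pulled (more than 15 mm) before the frame is locked (value of joint slide above 0.015 m and value of joint turnbutton below 1.2 rad).
It fails at once if a bystander is disturbed (moved more than 30 mm) (distance of any of dish, jar, driver, sparepod from where it was at the start of the episode above 0.03 m).
It also fails if it takes over 48 s, if anything falls off the work surface, if the arm or the gripper's body presses on something with over 40 N, if the wrist force passes 120 N, or if a joint passes its speed limit or range.

## Working session

There is one attempt and no reset: what is moved stays moved. The work goes in short steps, Python scripts to look and compute and a tool call to move; the robot and the scene stay as the last step left them, time stands still between calls to the robot, and variables do not carry over. Pictures are saved under pics/ and viewed, and the job is handed in when it is done.

Besides the shell and the picture viewer there is one more tool, called after "Request:" in YAML: its name, and indented under it one key for each argument. move_arm: Moves the arm, as the interface text tells. Its arguments: {"type":"object","properties":{"rows":{"type":"string"}},"required":["rows"]}

```bash
mkdir -p pics; ls; python3 - <<'E'
from bench import ctrl
import cv2
for n in ("side","top","wrist"):
    c=ctrl.camera(n); cv2.imwrite(f"pics/{n}0.png",c["color"]); print(n,c["fx"],c["rvec"],c["tvec"])
    for q in ("rig","frame_center","turnbutton","handle","index","mark","slide"):
        print(q,[(r["bbox"],round(r["confidence"],2)) for r in ctrl.look_for(n,q)][:4])
o=ctrl.get_obs(); print(o["time_s"],o["eef_pos"],o["eef_rot"],o["opening"],ctrl.pinch_z)
E
```

```text
pics
side 402.1622160150757 [ 0.23156044 -2.81328247  1.20068696] [0.62089036 0.09968829 0.80989531]
rig [([227.0, 198.9, 383.2, 341.7], 0.59)]
frame_center [([280.6, 136.1, 342.3, 172.4], 0.93), ([172.7, 162.1, 247.2, 213.9], 0.9)]
turnbutton [([357.8, 221.6, 373.3, 246.4], 0.71)]
handle [([278.1, 237.3, 329.5, 274.6], 0.86)]
index [([286.0, 236.8, 328.8, 276.1], 0.59)]
mark [([250.9, 244.0, 266.2, 261.1], 0.66)]
slide [([282.9, 234.8, 331.3, 278.8], 0.7)]
top 408.7741669550779 [ 2.16363383 -2.05442924  0.21947049] [-0.00779978  0.64771446  0.93474207]
rig [([176.6, 190.7, 315.1, 308.3], 0.82)]
frame_center [([356.3, 211.2, 414.8, 273.6], 0.89), ([249.9, 238.0, 298.0, 288.5], 0.72), ([155.2, 203.5, 174.6, 221.3], 0.68), ([285.2, 125.2, 349.1, 182.7], 0.6)]
turnbutton [([252.8, 282.5, 274.2, 295.3], 0.63)]
handle [([225.5, 228.8, 249.9, 263.9], 0.66)]
index [([220.1, 221.6, 250.5, 265.0], 0.71)]
mark []
slide [([224.9, 226.4, 251.8, 260.1], 0.72)]
wrist 321.3083801911619 [-2.42599931  1.5653796   0.22796543] [-0.57560854 -0.03696547  0.3776969 ]
rig []
frame_center []
turnbutton []
handle []
index []
mark []
slide []
1.2 [ 0.23699466 -0.52391439  0.30388651] [ 1.99673392e-05  8.40276913e-01 -5.42157458e-01 -2.77623787e-07] 1.0005729704332638 0.0539
```

View pics/top0.png

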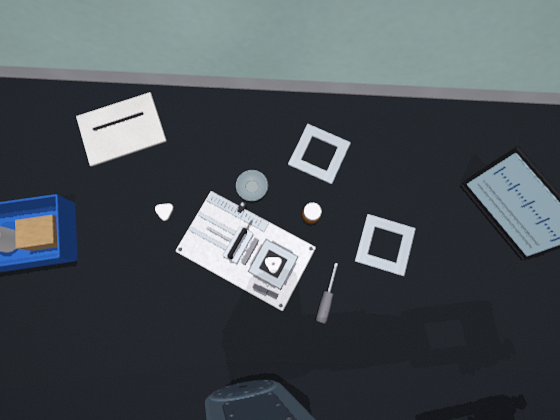

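View pics/side0.png

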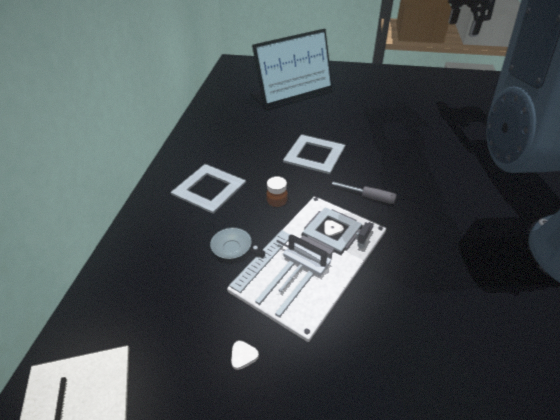

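View pics/wrist0.png

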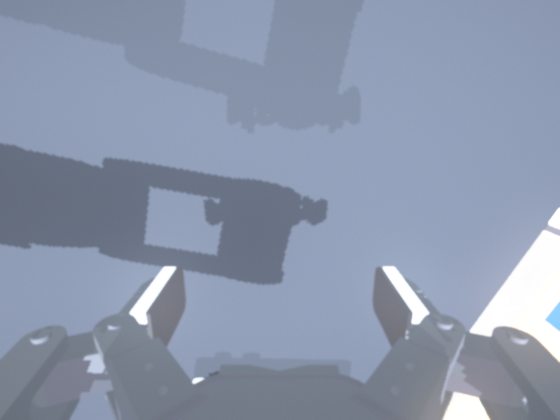

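```bash
cat > h.py <<'E'
import numpy as np, cv2
def P(c,X):
    K=np.array([[c["fx"],0,c["cx"]],[0,c["fy"],c["cy"]],[0,0,1.]])
    return cv2.projectPoints(np.asarray(X,float).reshape(-1,3),np.array(c["rvec"]),np.array(c["tvec"]),K,None)[0].reshape(-1,2)
def ray(c,uv,z):
    R=cv2.Rodrigues(np.array(c["rvec"]))[0]; t=np.array(c["tvec"]); C=-R.T@t
    d=R.T@np.array([(uv[0]-c["cx"])/c["fx"],(uv[1]-c["cy"])/c["fy"],1]); return C+d*(z-C[2])/d[2]
def R2W(p,x): # p=(x,y,th), x rig coords mm
    x=np.asarray(x,float).reshape(-1,3)/1000; c,s=np.cos(p[2]),np.sin(p[2])
    return np.c_[p[0]+c*x[:,0]-s*x[:,1],p[1]+s*x[:,0]+c*x[:,1],x[:,2]]
E
python3 - <<'E'
from bench import ctrl
import cv2,numpy as np
from h import *
from scipy.optimize import least_squares
t=ctrl.camera("top"); s=ctrl.camera("side")
for n,c,b in(("top",t,(165,180,330,320)),("side",s,(220,190,395,340))):
    im=c["color"][b[1]:b[3],b[0]:b[2]]; cv2.imwrite(f"pics/{n}1.png",cv2.resize(im,None,fx=4,fy=4,interpolation=cv2.INTER_CUBIC))
# order: (-90,155),(90,155),(90,-155),(-90,-155)
rc=np.array([(-90,155,14),(90,155,14),(90,-155,14),(-90,-155,14)],float)
uvt=np.array([(178,250),(209,192),(314,246),(283,309)]);uvs=np.array([(307,333),(230,290),(316,198),(385,229)])
for u in uvt: print(ray(t,u,.014))
for u in uvs: print('s',ray(s,u,.014))
f=lambda p,a=1,b=1: np.r_[(P(t,R2W(p,rc))-uvt).ravel()*a,(P(s,R2W(p,rc))-uvs).ravel()*b]
p0=np.r_[ray(t,uvt.mean(0),.014)[:2],0]
for a,b in((1,0),(0,1),(1,1)):
  best=min((least_squares(f,np.r_[p0[:2],th],args=(a,b)) for th in np.arange(0,6.3,.8)),key=lambda r:r.cost)
  print(best.x,best.fun.round(1))
np.save("p.npy",best.x)
E
```

```text
[0.53720802 0.26773332 0.014     ]
[0.69222372 0.20231878 0.014     ]
[ 0.56519196 -0.07589816  0.014     ]
[ 0.40593358 -0.00469511  0.014     ]
s [0.53627867 0.26748979 0.014     ]
s [0.68644382 0.20475365 0.014     ]
s [ 0.55547695 -0.07018947  0.014     ]
s [0.40199161 0.00326585 0.014     ]
[0.55047205 0.09733966 5.85096295] [-3.3  1.2  0.9 -1.8  2.1 -0.7  0.4  0.9  0.   0.  -0.  -0.  -0.  -0.
 -0.  -0. ]
[0.54573399 0.09750252 5.83382198] [-0.   0.   0.  -0.   0.   0.  -0.   0.   1.9  5.1 -3.1 -3.6 -1.2 -3.4
  2.2 -1.9]
[0.54762853 0.09733629 5.84199021] [-3.4  1.7  1.3 -1.   2.1  1.  -0.2  2.5  1.7  4.9 -3.8 -3.2 -2.7 -3.5
  0.9 -2.5]
```

View pics/top1.png

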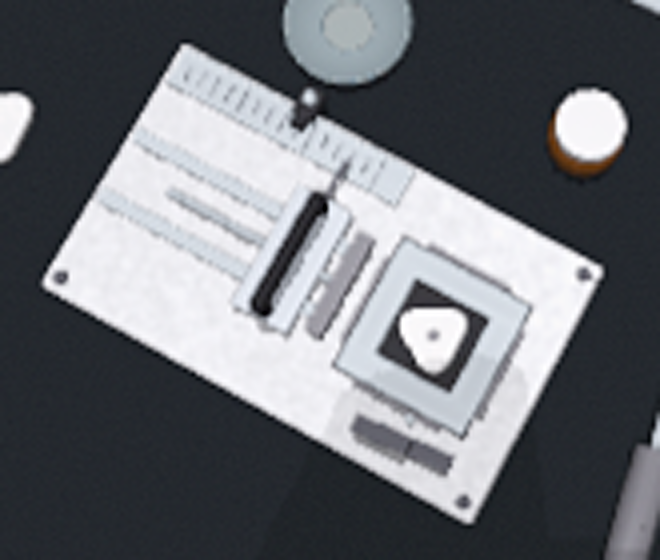

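View pics/side1.png

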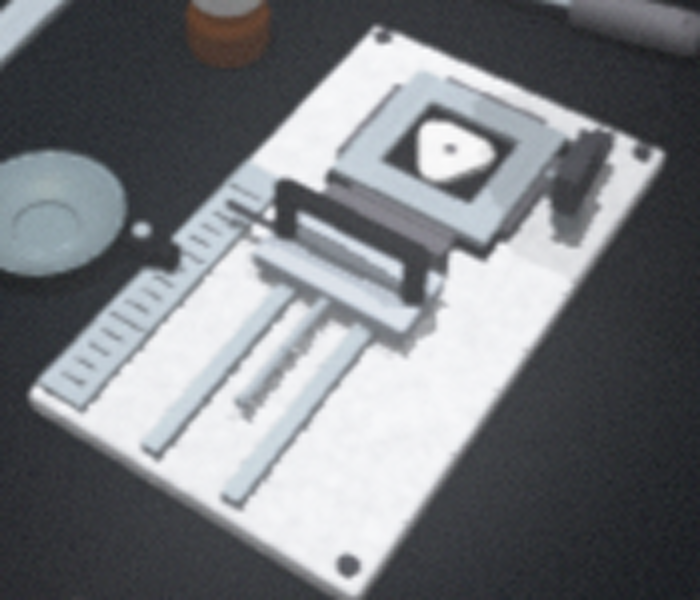

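```bash
python3 - <<'E'
from bench import ctrl
import cv2,numpy as np
from h import *
from scipy.optimize import least_squares
t=ctrl.camera("top"); s=ctrl.camera("side")
rc=np.array([(-90,155,14),(90,155,14),(90,-155,14),(-90,-155,14)],float)
g=lambda A,o:(np.array(A)+.5)/4-.5+np.array(o)
uvt=g([(42,285),(184,43),(604,270),(472,523)],(165,180));uvs=g([(360,588),(33,391),(376,27),(664,153)],(220,190))
f=lambda p,a=1,b=1: np.r_[(P(t,R2W(p,rc))-uvt).ravel()*a,(P(s,R2W(p,rc))-uvs).ravel()*b]
p0=np.r_[ray(t,uvt.mean(0),.014)[:2],0]
for a,b in((1,0),(0,1),(1,1)):
  best=least_squares(f,np.r_[p0[:2],-.44],args=(a,b)); print(best.x,best.fun.round(1))
p=best.x; np.save("p.npy",p)
inv=lambda w:(np.array([[np.cos(p[2]),np.sin(p[2])],[-np.sin(p[2]),np.cos(p[2])]])@(w[:2]-p[:2])*1000).round(1)
print("mark nose top",inv(ray(t,g((298,127),(165,180)),.032)),"side",inv(ray(s,g((182,258),(220,190)),.032)))
print("index top",inv(ray(t,g((346,168),(165,180)),.034)),"side",inv(ray(s,g((232,208),(220,190)),.034)))
print("handle top ends",inv(ray(t,g((320,203),(165,180)),.07)),inv(ray(t,g((262,305),(165,180)),.07)))
print("button ends top",inv(ray(t,g((352,428),(165,180)),.062)),inv(ray(t,g((452,462),(165,180)),.038)), "fin end", inv(ray(t,g((410,450),(165,180)),.062)))
print(R2W(p,[(-68,-80,50),(0,0,0)]))
for n,c in(("top",t),("side",s)):
    im=cv2.resize(c["color"],None,fx=4,fy=4,interpolation=cv2.INTER_CUBIC)
    for X in ([-68,-80,62],[-68,-64,62],[-68,-100,62],[-68,-128,38],[0,-80,26],[-45,-35,26],[45,-35,26],[45,-125,26],[-45,-125,26],*rc):
        u=(P(c,R2W(p,X))[0]+.5)*4-.5; cv2.circle(im,tuple(u.round().astype(int).tolist()),4,(0,0,255),1)
    b=(165,180,330,320) if n=="top" else (220,190,395,340)
    cv2.imwrite(f"pics/{n}2.png",im[b[1]*4:b[3]*4,b[0]*4:b[2]*4])
E
```

```text
[ 0.54922213  0.09729557 -0.44477565] [-0.5 -0.  -0.  -0.1  0.5 -0.5 -0.   0.6 -0.   0.  -0.  -0.  -0.  -0.
 -0.  -0. ]
[ 0.54622119  0.09767186 -0.43950025] [-0.   0.  -0.   0.   0.   0.   0.   0.   0.1  1.6 -0.9 -0.2  0.2 -1.8
  0.8 -1.3]
[ 0.54730839  0.09748177 -0.4409447 ] [-0.6  1.  -0.4  0.7  0.4  0.   0.1  1.2 -0.7  1.4 -1.5 -0.5 -0.2 -1.9
  0.4 -1.3]
mark nose top [76. 59.] side [67.8 62.7]
index top [67.  19.2] side [65.2 24.1]
handle top ends [36.1 17.7] [-34.   18.3]
button ends top [-71.9 -63.5] [ -61.1 -125.2] fin end [-66.8 -99.9]
[[0.45166914 0.05415586 0.05      ]
 [0.54730839 0.09748177 0.        ]]
```

View pics/top2.png

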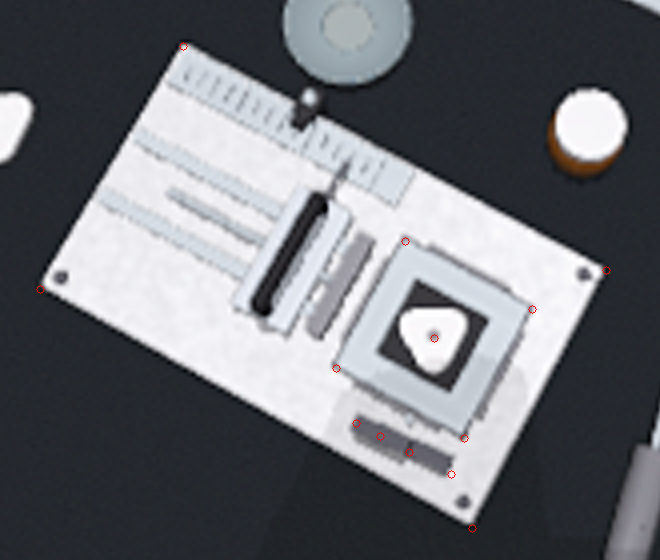

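View pics/side2.png

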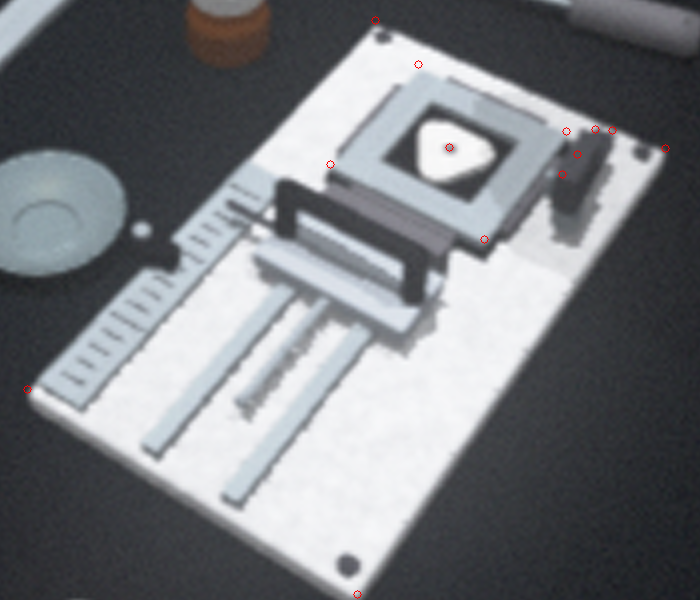

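```bash
cat >> h.py <<'E'
from scipy.spatial.transform import Rotation as Ro
def goto(o,pos,yaw):
    """delta in tool axes (cm) and rotvec deg, translation first then rotation"""
    q=np.array(o["eef_rot"]); R=Ro.from_quat(np.r_[q[1:],q[0]])
    T=Ro.from_euler('z',yaw)*Ro.from_rotvec([np.pi,0,0])
    return (R.inv().apply(np.array(pos)-o["eef_pos"])*100).round(2),np.degrees((R.inv()*T).as_rotvec()).round(2)
E
python3 - <<'E'
from bench import ctrl
from h import *
p=np.load("p.npy");o=ctrl.get_obs()
print(goto(o,R2W(p,[-68,-80,300])[0],p[2]))
E
```

```text
(array([-43.82, -43.38,   0.39]), array([ -0. ,   0. , -40.4]))
```

Request:
move_arm:
  rows: "-2.43 -2.41 0 0 0 0 1;-2.43 -2.41 0 0 0 0 1;-2.43 -2.41 0 0 0 0 1;-2.43 -2.41 0 0 0 0 1;-2.43 -2.41 0 0 0 0 1;-2.43 -2.41 0 0 0 0 1;-2.43 -2.41 0 0 0 0 1;-2.43 -2.41 0 0 0 0 1;-2.43 -2.41 0 0 0 0 1;-2.43 -2.41 0 0 0 0 1;-2.43 -2.41 0 0 0 0 1;-2.43 -2.41 0 0 0 0 1;-2.43 -2.41 0 0 0 0 1;-2.43 -2.41 0 0 0 0 1;-2.43 -2.41 0 0 0 0 1;-2.43 -2.41 0 0 0 0 1;-2.43 -2.41 0 0 0 0 1;-2.43 -2.41 0 0 0 0 1"

```text
time_s: 3.2
eef_pos: [0.4523, 0.0549, 0.3041]
eef_rot: [-0.0, 0.84, -0.542, 0.0]
wrist_force: [1.3, -0.4, -0.2]
opening: 1.001
```

Request:
move_arm:
  rows: "0 0 0 0 0 -7 1;0 0 0 0 0 -7 1;0 0 0 0 0 -7 1;0 0 0 0 0 -7 1;0 0 0 0 0 -7 1;0 0 0 0 0 -5 1;0 0 0 0 0 0 1"

```text
time_s: 3.9
eef_pos: [0.452, 0.0534, 0.304]
eef_rot: [-0.0, 0.975, -0.222, 0.0]
wrist_force: [-1.7, -0.0, 0.0]
opening: 0.995
```

```bash
python3 - <<'E'
from bench import ctrl
from h import *
p=np.load("p.npy")
w=ctrl.camera("wrist");o=ctrl.get_obs()
print(o["time_s"],o["q"],goto(o,R2W(p,[-68,-80,300])[0],p[2]))
im=w["color"].copy(); cv2.imwrite("pics/w1raw.png",im)
for X in ([-68,-80,62],[-68,-64,62],[-68,-100,62],[-68,-128,38],[0,-80,26],[-45,-35,26],[45,-35,26],[45,-125,26],[-45,-125,26],[-90,-155,14],[90,-155,14]):
    cv2.circle(im,tuple(P(w,R2W(p,X))[0].round().astype(int).tolist()),4,(0,0,255),1)
cv2.imwrite("pics/w1.png",im)
E
```

```text
3.95 [-1.44192326e-01 -9.69964558e-02  1.89508514e+00  1.57582945e-05
  1.34323814e+00  3.05653412e-01] (array([-0.06, -0.05,  0.4 ]), array([-0.01, -0.01, -0.51]))
```

View pics/w1.png

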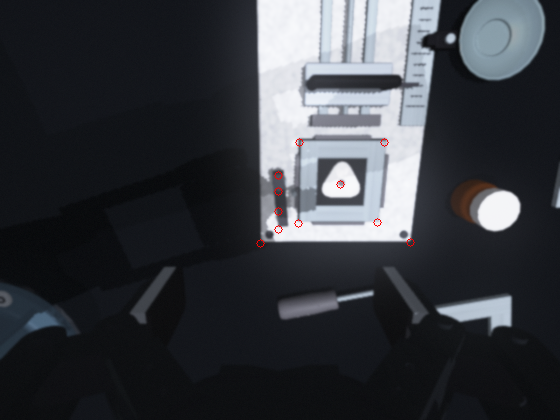

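```bash
python3 - <<'E'
import cv2
im=cv2.imread("pics/w1.png")[0:260,240:440]; cv2.imwrite("pics/w1z.png",cv2.resize(im[110:255],None,fx=4,fy=4,interpolation=cv2.INTER_CUBIC))
E
```

```text
(no output)
```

View pics/w1z.png

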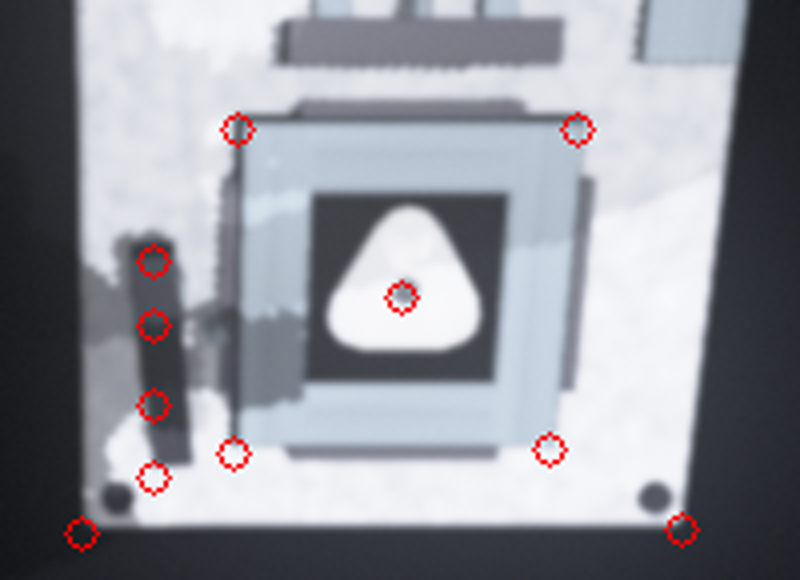

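Request:
move_arm:
  rows: "0 -0.2 2 0 0 -6 0.4;0 0 3 0 0 0 0.4;0 0 3 0 0 0 0.4;0 0 3 0 0 0 0.4;0 0 2 0 0 0 0.4;0 0 2 0 0 0 0.4;0 0 1 0 0 0 0.4;0 0 0 0 0 0 0.4;0 0 0 0 0 0 0.4"

```text
time_s: 4.85
eef_pos: [0.4533, 0.0552, 0.1445]
eef_rot: [-0.0, 0.985, -0.171, 0.0]
wrist_force: [0.2, -0.1, -0.3]
opening: 0.396
```

```bash
python3 - <<'E'
from bench import ctrl
from h import *
w=ctrl.camera("wrist");o=ctrl.get_obs()
print(o["time_s"],o["eef_pos"],o["opening"],o["wrist_force"])
cv2.imwrite("pics/w2.png",w["color"])
E
```

```text
4.9 [0.45359305 0.05511436 0.14486974] 0.39758111580974725 [-0.11510784  0.17937913  0.14409754]
```

View pics/w2.png

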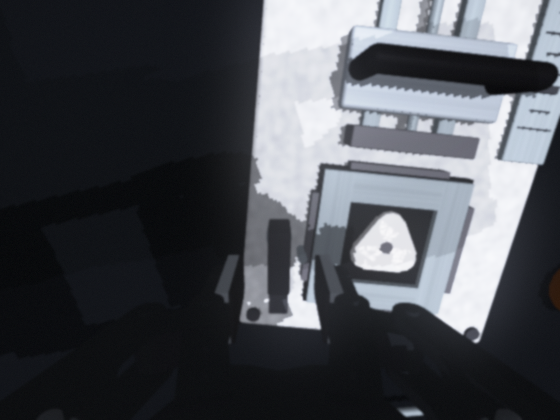

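Request:
move_arm:
  rows: "0 0 1.5 0 0 0 0.4;0 0 1.5 0 0 0 0.4;0 0 0.5 0 0 0 0.22;0 0 0 0 0 0 0.22;0 0 0 0 0 0 0.22"

```text
time_s: 5.4
eef_pos: [0.4535, 0.0552, 0.1097]
eef_rot: [-0.0, 0.985, -0.171, 0.001]
wrist_force: [0.3, -0.2, -0.8]
opening: 0.219
```

```bash
python3 - <<'E'
from bench import ctrl
from h import *
w=ctrl.camera("wrist");o=ctrl.get_obs()
print(o["time_s"],o["eef_pos"],o["opening"],o["wrist_force"])
cv2.imwrite("pics/w3.png",w["color"])
E
```

```text
5.45 [0.45354996 0.05511963 0.10983335] 0.21960500836455588 [ 0.22435042  1.04690699 -0.19055785]
```

View pics/w3.png

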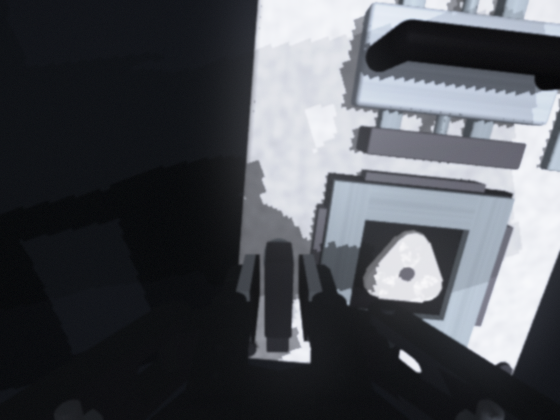

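Request:
move_arm:
  rows: "0 0 0 0 0 -7 0.2;0 0 0 0 0 -7 0.2;0 0 0 0 0 -7 0.2;0 0 0 0 0 -7 0.2;0 0 0 0 0 -7 0.2;0 0 0 0 0 -7 0.2;0 0 0 0 0 0 0.2"

```text
time_s: 6.15
eef_pos: [0.4534, 0.0552, 0.1097]
eef_rot: [0.0, 0.981, 0.194, 0.001]
wrist_force: [1.1, -0.1, 1.2]
opening: 0.204
```

Request:
move_arm:
  rows: "0 0 0 0 0 -7 0.2;0 0 0 0 0 -7 0.2;0 0 0 0 0 -7 0.2;0 0 0 0 0 -7 0.2;0 0 0 0 0 -7 0.2;0 0 0 0 0 -7 0.2;0 0 0 0 0 -5 0.2;0 0 0 0 0 0 0.2"

```text
time_s: 6.95
eef_pos: [0.4537, 0.0553, 0.1096]
eef_rot: [0.001, 0.823, 0.568, 0.001]
wrist_force: [1.5, 1.4, 2.1]
opening: 0.199
```

```bash
python3 - <<'E'
from bench import ctrl
from h import *
p=np.load("p.npy")
w=ctrl.camera("wrist");o=ctrl.get_obs()
print(o["time_s"],o["eef_pos"],o["opening"],o["wrist_force"],o["q"][5],goto(o,o["eef_pos"],p[2]+np.pi/2))
cv2.imwrite("pics/w4.png",w["color"])
s=ctrl.camera("side");cv2.imwrite("pics/s4.png",cv2.resize(s["color"][170:340,200:400],None,fx=3.5,fy=3.5,interpolation=cv2.INTER_CUBIC))
E
```

```text
7.0 [0.45361981 0.05526732 0.10961267] 0.19875624498555647 [1.3093408  1.95917385 1.53588395] -1.3456945234457978 (array([0., 0., 0.]), array([ 0.1 , -0.05,  4.35]))
```

View pics/w4.png

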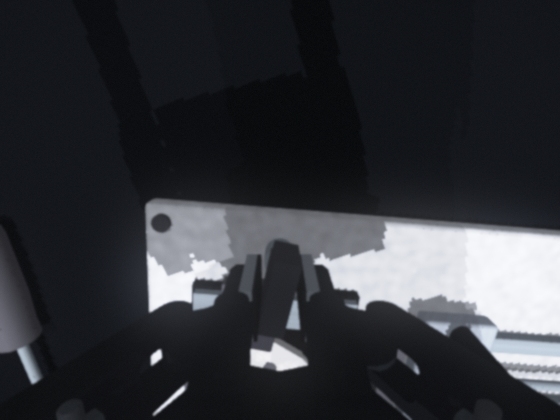

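View pics/s4.png

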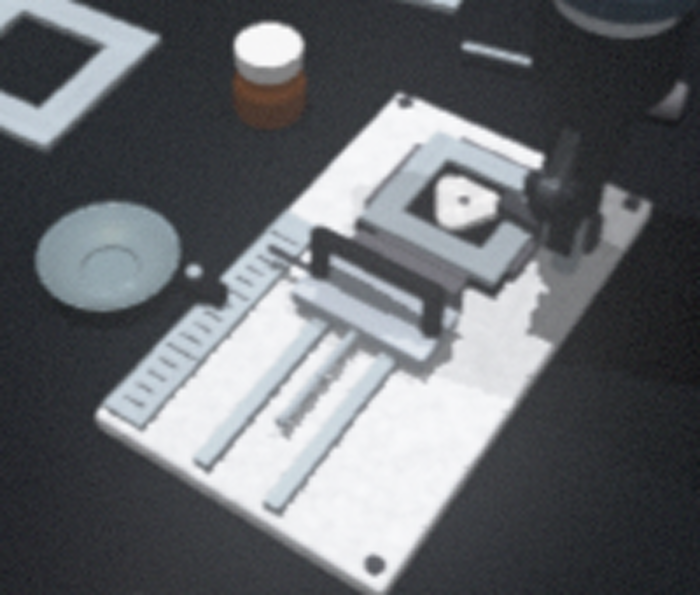

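Request:
move_arm:
  rows: "0 0 0 0 0 -5 0.2;0 0 0 0 0 -5 0.2;0 0 0 0 0 0 0.2;0 0 0 0 0 0 0.2"

```text
time_s: 7.45
eef_pos: [0.4537, 0.0553, 0.1095]
eef_rot: [0.001, 0.771, 0.637, 0.001]
wrist_force: [2.7, 3.1, 3.5]
opening: 0.196
```

Request:
move_arm:
  rows: "0 0 0 0 0 4 0.4;0 0 0 0 0 0 0.4;0 0 0 0 0 0 0.4;0 0 -2 0 0 0 0.4;0 0 -4 0 0 0 0.4;0 0 -4 0 0 0 0.4;0 0 -4 0 0 0 0.4;0 0 -4 0 0 5 0.4;0 0 0 0 0 5 0.4;0 0 0 0 0 0 0.6"

```text
time_s: 8.45
eef_pos: [0.4531, 0.055, 0.2899]
eef_rot: [0.001, 0.842, 0.54, 0.001]
wrist_force: [0.1, 0.3, 0.2]
opening: 0.555
```

```bash
python3 - <<'E'
from bench import ctrl
from h import *
p=np.load("p.npy")
w=ctrl.camera("wrist");o=ctrl.get_obs()
print(o["time_s"],o["eef_pos"],o["opening"],o["wrist_force"],o["q"])
cv2.imwrite("pics/w5.png",w["color"])
t=ctrl.camera("top");s=ctrl.camera("side");cv2.imwrite("pics/s5.png",cv2.resize(s["color"][170:340,200:400],None,fx=3.5,fy=3.5,interpolation=cv2.INTER_CUBIC))
print(goto(o,R2W(p,[0,18,200])[0],p[2]+np.pi/2))
E
```

```text
8.5 [0.45241978 0.05512528 0.28861897] 0.6004113635175834 [-0.40731651 -0.19373822 -0.78997276] [-1.40019217e-01 -7.90488363e-02  1.91072579e+00 -3.08975540e-04
  1.31046791e+00 -1.28226646e+00]
(array([9.6 , 6.9 , 8.85]), array([-0.03,  0.03,  0.71]))
```

View pics/w5.png

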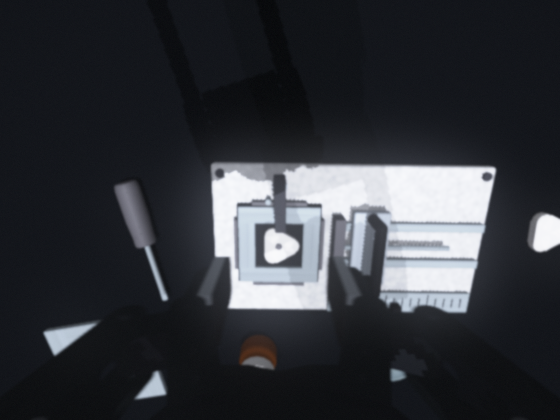

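View pics/s5.png

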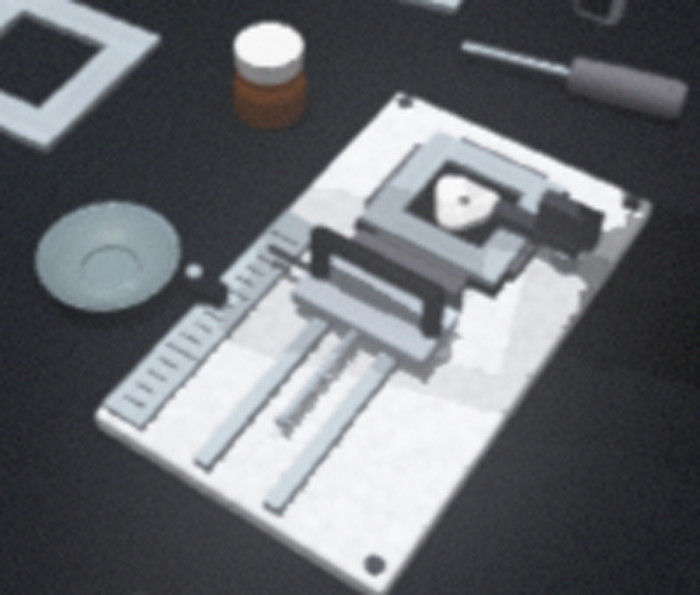

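Request:
move_arm:
  rows: "2 1.4 0 0 0 0.7 0.5;2 1.4 0 0 0 0 0.5;2 1.4 0 0 0 0 0.5;2 1.4 0 0 0 0 0.5;1.75 1.35 1 0 0 0 0.5;0 0 3 0 0 0 0.5;0 0 3 0 0 0 0.5;0 0 3 0 0 0 0.5;0 0 2.5 0 0 0 0.5;0 0 0 0 0 0 0.5;0 0 0 0 0 0 0.5"

```text
time_s: 9.7
eef_pos: [0.5566, 0.1138, 0.163]
eef_rot: [-0.001, 0.845, 0.535, -0.001]
wrist_force: [-0.4, -0.6, 0.9]
opening: 0.498
```

```bash
python3 - <<'E'
from bench import ctrl
from h import *
p=np.load("p.npy")
w=ctrl.camera("wrist");o=ctrl.get_obs()
print(o["time_s"],o["eef_pos"],o["opening"],o["wrist_force"])
print(goto(o,R2W(p,[0,19.5,120])[0],p[2]+np.pi/2))
cv2.imwrite("pics/w6.png",w["color"])
s=ctrl.camera("side");cv2.imwrite("pics/s6.png",cv2.resize(s["color"][170:340,200:400],None,fx=3.5,fy=3.5,interpolation=cv2.INTER_CUBIC))
E
```

```text
9.75 [0.55753792 0.11377632 0.16432982] 0.4964604869986283 [-0.17581709 -0.95375786  0.14562863]
(array([ 0.04, -0.23,  4.43]), array([ 0.  ,  0.  , -0.06]))
```

View pics/w6.png

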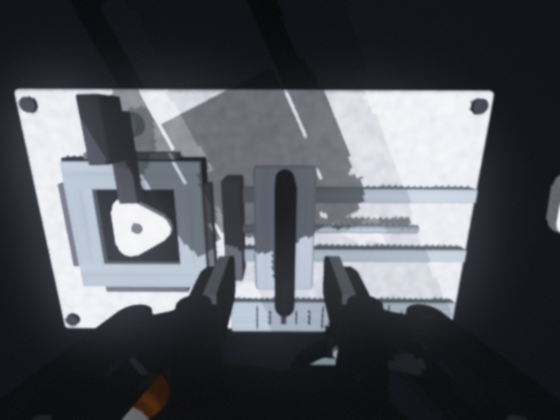

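View pics/s6.png

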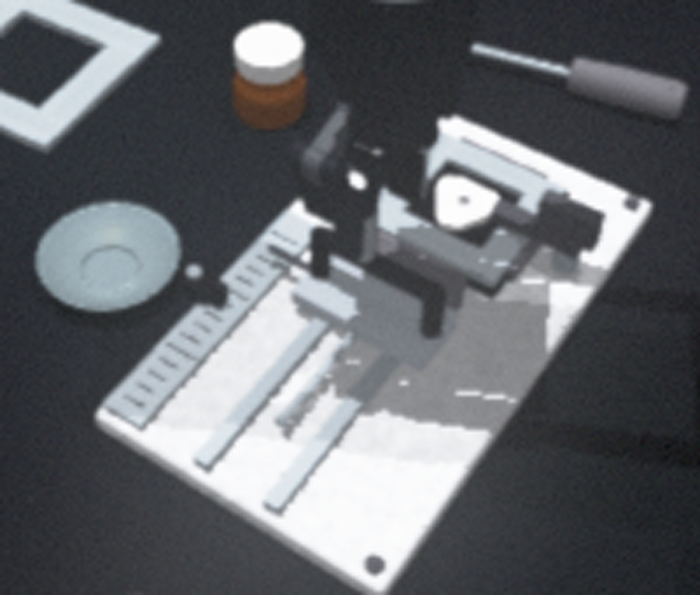

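Request:
move_arm:
  rows: "0.15 -0.2 1 0 0 0 0.5;0 0 1.5 0 0 0 0.5;0 0 1.5 0 0 0 0.5;0 0 0.6 0 0 0 0.5;0 0 0 0 0 0 0.5;0 0 0 0 0 0 0;0 0 0 0 0 0 0;0 0 0 0 0 0 0;0 0 0 0 0 0 0;0 0 0 0 0 0 0;0 0 0 0 0 0 0"

```text
time_s: 10.9
eef_pos: [0.5569, 0.1168, 0.1186]
eef_rot: [0.0, 0.845, 0.535, 0.001]
wrist_force: [2.6, 4.4, -1.8]
opening: 0.116
```

```bash
python3 - <<'E'
from bench import ctrl
from h import *
w=ctrl.camera("wrist");o=ctrl.get_obs()
print(o["time_s"],o["eef_pos"],o["opening"],o["wrist_force"])
cv2.imwrite("pics/w7.png",w["color"])
s=ctrl.camera("side");cv2.imwrite("pics/s7.png",cv2.resize(s["color"][190:310,220:340],None,fx=5,fy=5,interpolation=cv2.INTER_CUBIC))
E
```

```text
10.95 [0.55689758 0.11684234 0.11862412] 0.11477634542954022 [ 2.81247909  3.98089038 -1.59585587]
```

View pics/w7.png

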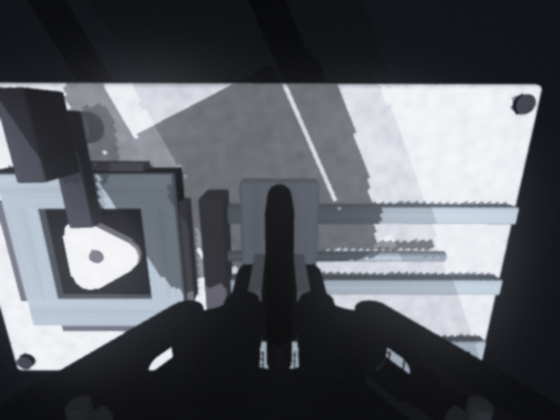

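View pics/s7.png

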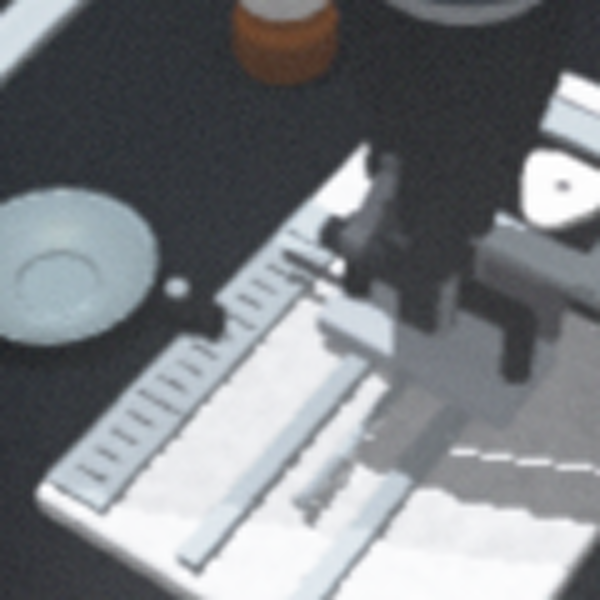

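Request:
move_arm:
  rows: "0.5 0 0 0 0 0 0;0.7 0 0 0 0 0 0;0.7 0 0 0 0 0 0;0.7 0 0 0 0 0 0;0.6 0 0 0 0 0 0;0.3 0 0 0 0 0 0;0 0 0 0 0 0 0;0 0 0 0 0 0 0"

```text
time_s: 11.8
eef_pos: [0.5713, 0.1468, 0.1186]
eef_rot: [0.001, 0.845, 0.535, -0.001]
wrist_force: [-2.5, -6.1, 4.5]
opening: 0.118
```

```bash
python3 - <<'E'
from bench import ctrl
from h import *
w=ctrl.camera("wrist");o=ctrl.get_obs()
print(o["time_s"],o["eef_pos"],o["opening"],o["wrist_force"])
cv2.imwrite("pics/w8.png",w["color"])
s=ctrl.camera("side");cv2.imwrite("pics/s8.png",cv2.resize(s["color"][215:275,230:310],None,fx=10,fy=10,interpolation=cv2.INTER_CUBIC))
t=ctrl.camera("top");cv2.imwrite("pics/t8.png",cv2.resize(t["color"][190:250,200:280],None,fx=10,fy=10,interpolation=cv2.INTER_CUBIC))
E
```

```text
11.85 [0.57125264 0.14675324 0.11858288] 0.11591091858381072 [-2.9110299  -6.3037273   5.72972802]
```

View pics/s8.png

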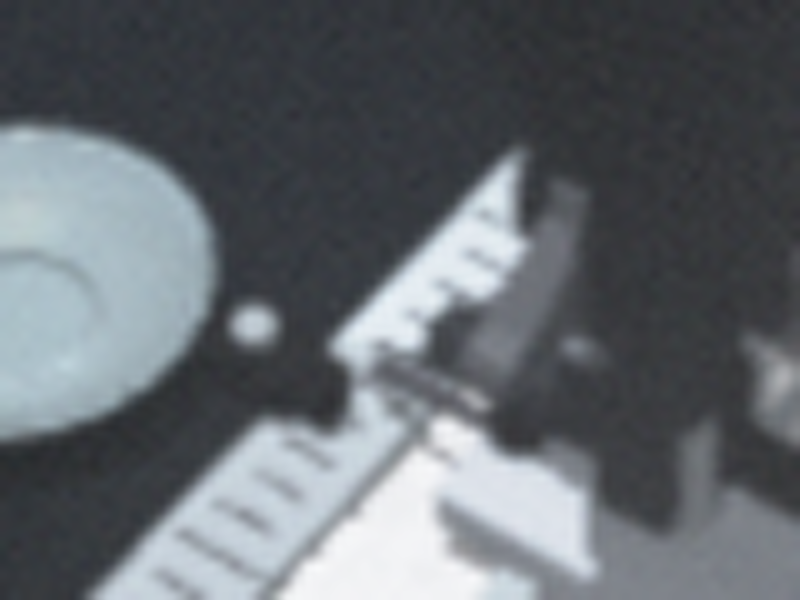

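View pics/t8.png

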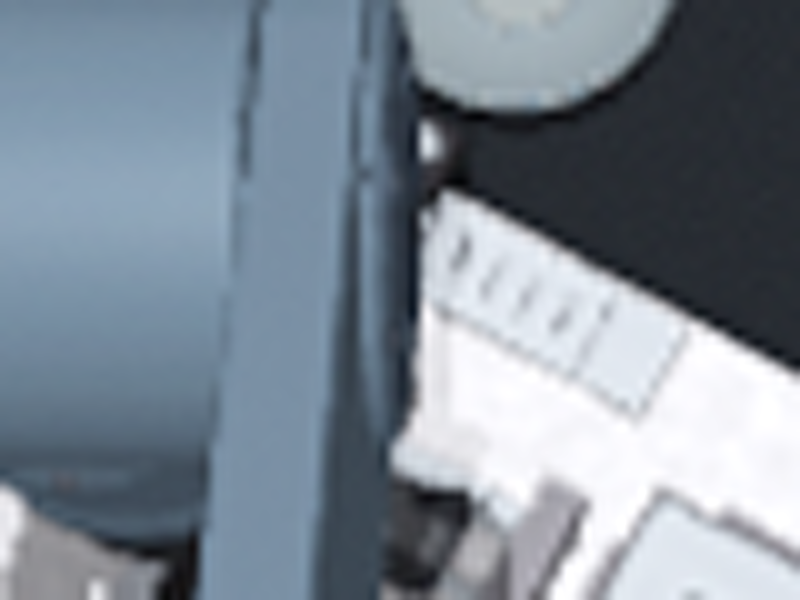

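View pics/w8.png

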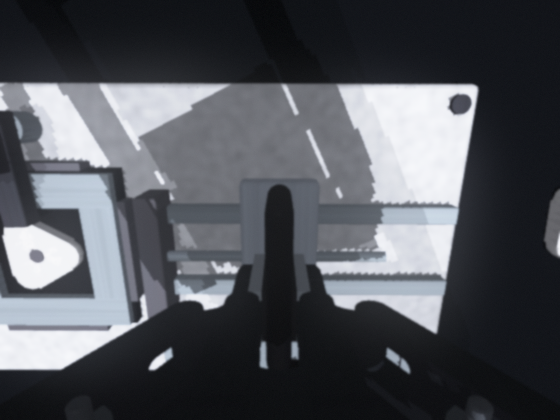

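```bash
python3 - <<'E'
from bench import ctrl
from h import *
s=ctrl.camera("side"); 
p=np.array([ 0.54622119,0.09767186,-0.43950025])
inv=lambda w:(np.array([[np.cos(p[2]),np.sin(p[2])],[-np.sin(p[2]),np.cos(p[2])]])@(w[:2]-p[:2])*1000).round(1)
o=np.array([230,215])
g=lambda a:(np.array(a)+.5)/10-.5+o
print("idx",inv(ray(s,g((382,366)),.034)))
for a in((350,368),(335,345),(340,420),(352,385)): print(a,inv(ray(s,g(a),.032)))
big=cv2.resize(s["color"][215:275,230:310],None,fx=10,fy=10,interpolation=cv2.INTER_CUBIC)
big=cv2.convertScaleAbs(big,alpha=2.0,beta=-20)
im=big.copy()
for y,col in((50,(0,0,255)),(55,(0,255,0)),(60,(255,0,0)),(65,(0,255,255))):
    u=(P(s,R2W(p,[(60,y,34),(66,y,34),(70,y,32),(85,y,32)]))-o+.5)*10-.5
    cv2.line(im,*[tuple(k.astype(int).tolist()) for k in u[:2]],col,1); cv2.line(im,*[tuple(k.astype(int).tolist()) for k in u[2:]],col,1)
cv2.imwrite("pics/s9.png",im[200:500]);cv2.imwrite("pics/s9b.png",big[200:500])
cv2.imwrite("pics/s9.png",np.vstack([im[220:480],big[220:480]]))
E
```

```text
idx [68.1 55.3]
(350, 368) [74.  57.9]
(335, 345) [79.9 54.9]
(340, 420) [67.9 69.5]
(352, 385) [71.1 61.1]
```

View pics/s9.png

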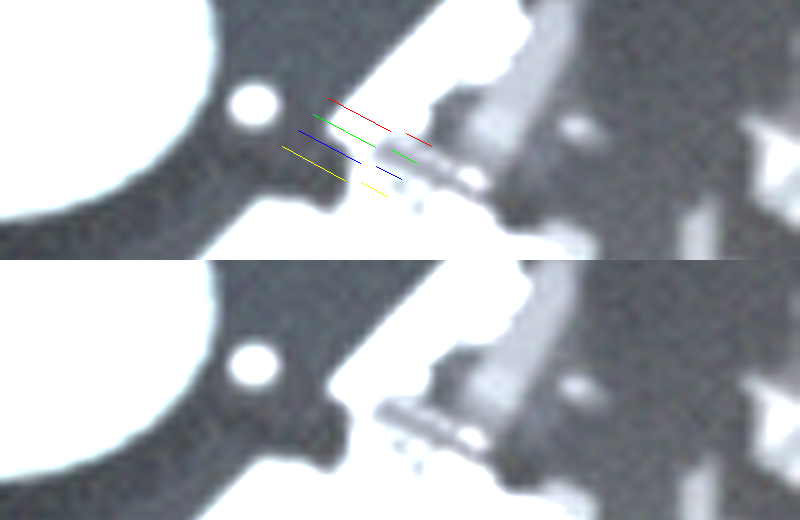

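```bash
python3 - <<'E'
import cv2,numpy as np
a=cv2.imread("pics/w1raw.png")[5:125,375:475]; b=cv2.imread("pics/top0.png")[188:248,200:275];c=cv2.imread("pics/side0.png")[215:275,225:305]
cv2.imwrite("pics/a.png",cv2.resize(a,None,fx=5,fy=5,interpolation=cv2.INTER_CUBIC))
cv2.imwrite("pics/b.png",cv2.resize(b,None,fx=10,fy=10,interpolation=cv2.INTER_CUBIC))
cv2.imwrite("pics/c.png",cv2.resize(c,None,fx=10,fy=10,interpolation=cv2.INTER_CUBIC))
E
```

```text
(no output)
```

View pics/a.png

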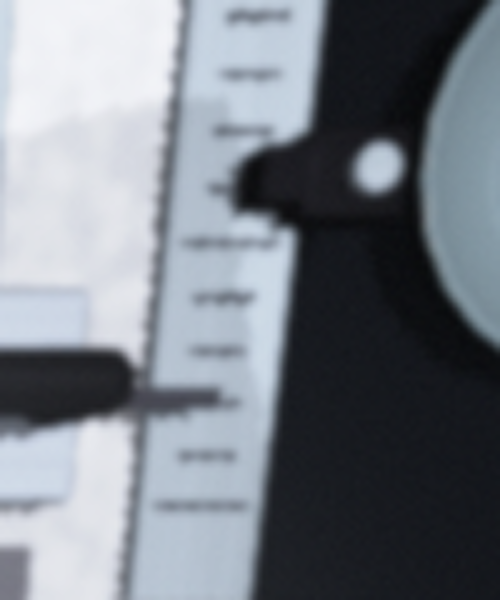

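View pics/b.png

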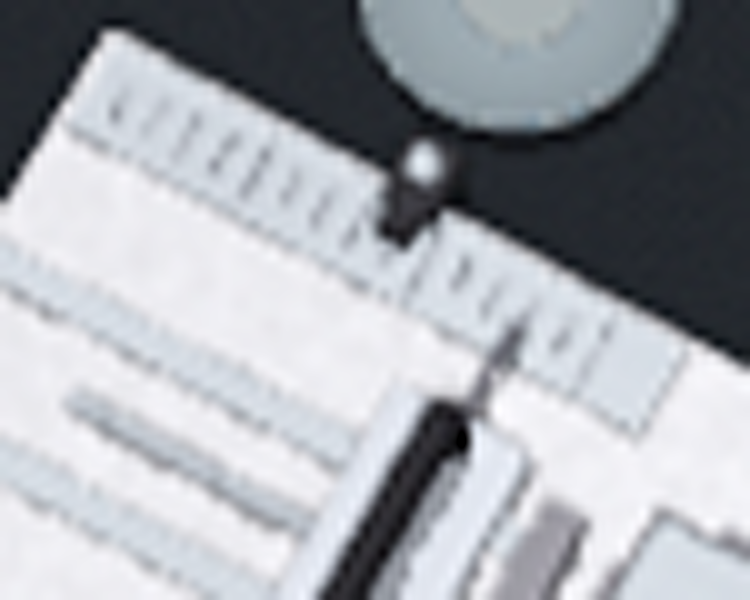

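View pics/c.png

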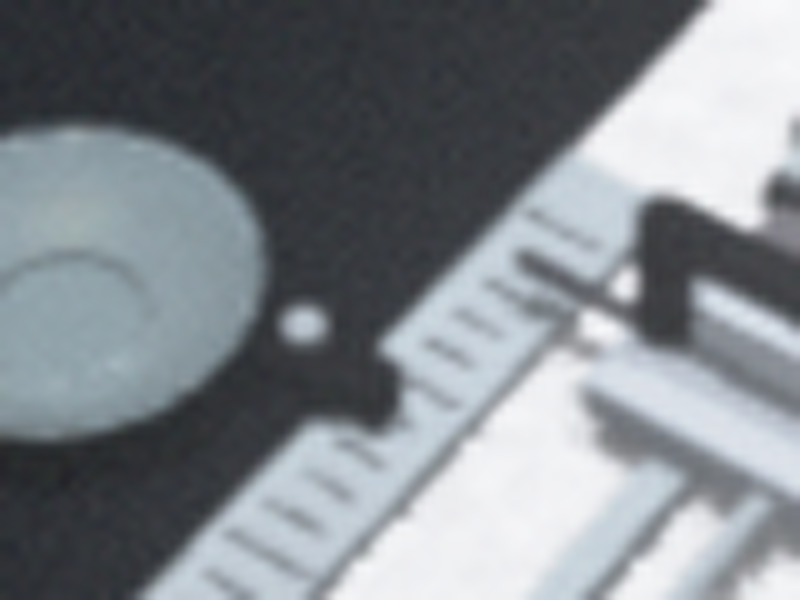

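```bash
python3 - <<'E'
from bench import ctrl
from h import *
p=np.load("p.npy")
w=ctrl.camera("wrist");o=ctrl.get_obs()
Rc=cv2.Rodrigues(np.array(w["rvec"]))[0]; tc=np.array(w["tvec"])
q=np.array(o["eef_rot"]); R=Ro.from_quat(np.r_[q[1:],q[0]]).as_matrix()
A=Rc@R; B=Rc@o["eef_pos"]+tc   # cam = A*tool + B
# w1 pose: yaw = p2+0.51deg*? ; translation target= pos + R*d
yaw=None
for sgn in(1,-1):
    y1=p[2]+sgn*np.radians(.51); R1=(Ro.from_euler('z',y1)*Ro.from_rotvec([np.pi,0,0]))
    T=Ro.from_euler('z',p[2])*Ro.from_rotvec([np.pi,0,0])
    if np.degrees((R1.inv()*T).as_rotvec())[2]<0: break
R1=R1.as_matrix(); pos=R2W(p,[-68,-80,300])[0]-R1@np.array([-.0006,-.0005,.004])
c=dict(w); Rw=A@R1.T; c["rvec"]=cv2.Rodrigues(Rw)[0]; c["tvec"]=B-Rw@pos
print(P(c,R2W(p,[0,-80,26])),"should be 340,184")
inv=lambda w:(np.array([[np.cos(p[2]),np.sin(p[2])],[-np.sin(p[2]),np.cos(p[2])]])@(w[:2]-p[:2])*1000).round(1)
g=lambda a:(np.array(a)+.5)/5-.5+np.array([375,5])
print("wrist idx",inv(ray(c,g((216,398)),.034)),"nose -y edge",inv(ray(c,g((240,212)),.032)),"+y edge",inv(ray(c,g((242,153)),.032)),"body edges",inv(ray(c,g((300,135)),.032)),inv(ray(c,g((300,222)),.032)))
t=ctrl.camera("top");g=lambda a:(np.array(a)+.5)/10-.5+np.array([200,188])
print("top idx",inv(ray(t,g((519,325)),.034)),"nose corners",inv(ray(t,g((378,228)),.032)),inv(ray(t,g((408,246)),.032)),inv(ray(t,g((395,240)),.032)))
for k in range(0,1):
  pass
s=ctrl.camera("side");g=lambda a:(np.array(a)+.5)/10-.5+np.array([225,215])
print("side idx0",inv(ray(s,g((523,259)),.034)), "now",inv(ray(s,g((432,366)),.034)),"nose",inv(ray(s,g((393,362)),.032)))
im=cv2.imread("pics/c.png")
for y0,col in((57,(0,0,255)),(60,(0,255,0)),(63,(255,0,0))):
  for xx in (72,):
    u=(P(s,R2W(p,[(xx,y0-5,32),(xx,y0+5,32),(xx,y0+5,22),(xx,y0-5,22)]))-np.array([225,215])+.5)*10
    cv2.polylines(im,[u.astype(int)],True,col,1)
cv2.imwrite("pics/c2.png",im)
E
```

```text
[[340.30320303 183.31990611]] should be 340,184
wrist idx [70.1 20.4] nose -y edge [71.7 53.9] +y edge [70.8 64. ] body edges [81.5 67. ] [83.4 52. ]
top idx [71.  20.4] nose corners [76.2 64.3] [75.7 55.3] [75.5 59. ]
side idx0 [68.3 22.5] now [67.  55.1] nose [74.9 57.3]
```

View pics/c2.png

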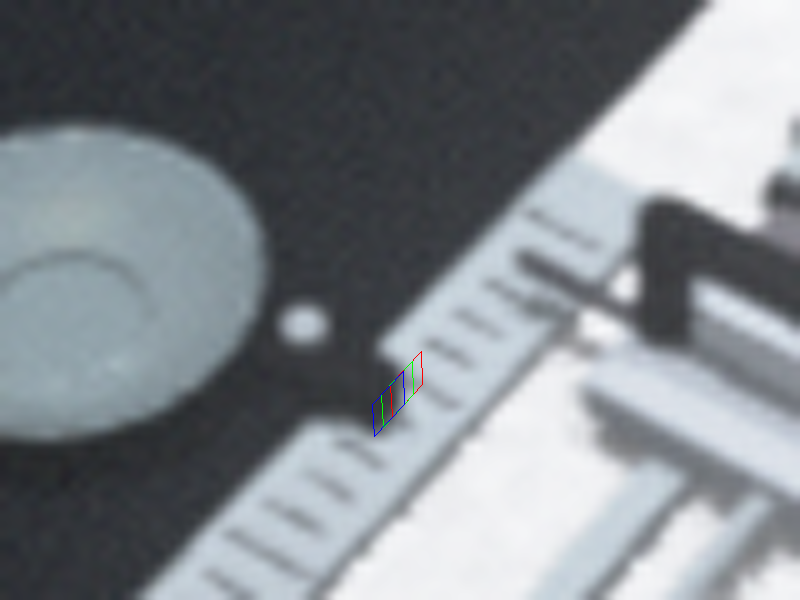

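Request:
move_arm:
  rows: "0.3 0 0 0 0 0 0;0.3 0 0 0 0 0 0;0 0 0 0 0 0 0;0 0 0 0 0 0 0;0 0 0 0 0 0 0;0 0 0 0 0 0 0;0 0 0 0 0 0 0;0 0 0 0 0 0 0"

```text
time_s: 12.95
eef_pos: [0.5738, 0.152, 0.1186]
eef_rot: [0.001, 0.845, 0.535, -0.001]
wrist_force: [-1.9, -5.8, 4.9]
opening: 0.115
```

```bash
python3 - <<'E'
from bench import ctrl
from h import *
p=np.load("p.npy")
s=ctrl.camera("side");o=ctrl.get_obs()
print(o["time_s"],o["eef_pos"],o["opening"],o["wrist_force"],np.hypot(*(o["eef_pos"][:2]-np.array([.556898,.116842]))))
im=cv2.resize(s["color"][215:275,225:305],None,fx=10,fy=10,interpolation=cv2.INTER_CUBIC)
im=cv2.convertScaleAbs(im,alpha=1.5,beta=0)
for y,col in((57,(0,0,255)),(62,(0,255,0)),(67,(255,0,0))):
    u=(P(s,R2W(p,[(60,y,34),(80,y,33)]))-np.array([225,215])+.5)*10
    cv2.polylines(im,[u.astype(int)],False,col,1)
cv2.imwrite("pics/s10.png",im)
w=ctrl.camera("wrist");cv2.imwrite("pics/w10.png",w["color"])
E
```

```text
13.0 [0.57376662 0.1520009  0.11858333] 0.11195998110709889 [-3.07238731 -5.17956675  4.067085  ] 0.0389961302074897
```

View pics/s10.png

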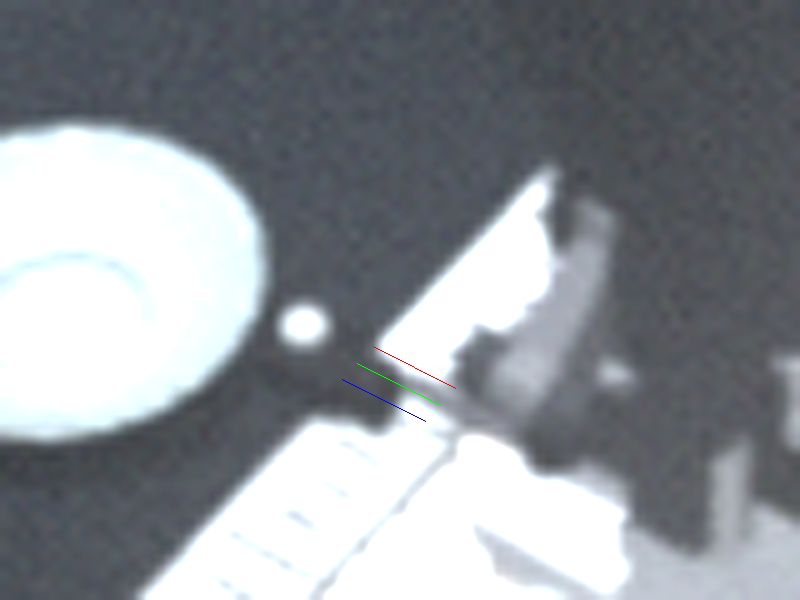

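View pics/w10.png

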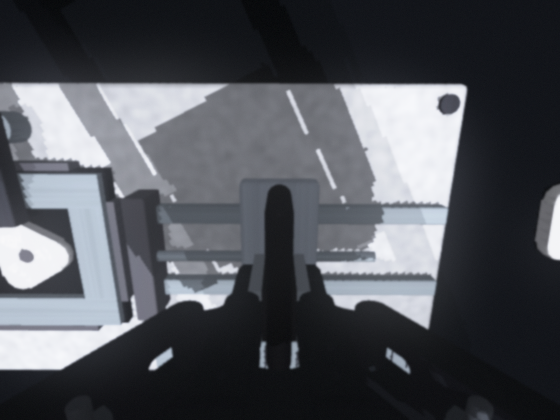

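Request:
move_arm:
  rows: "0.05 0 0 0 0 0 0;0 0 0 0 0 0 0;0 0 0 0 0 0 0;0 0 0 0 0 0 0;0 0 0 0 0 0 0;0 0 0 0 0 0 0;0 0 0 0 0 0 0;0 0 0 0 0 0 0"

```text
time_s: 13.85
eef_pos: [0.5739, 0.1524, 0.1186]
eef_rot: [0.001, 0.845, 0.535, -0.001]
wrist_force: [-3.0, -6.2, 4.6]
opening: 0.118
```

```bash
python3 - <<'E'
from bench import ctrl
import cv2
s=ctrl.camera("side");o=ctrl.get_obs(); print(o["eef_pos"],o["opening"],o["wrist_force"])
cv2.imwrite("pics/s11.png",cv2.resize(s["color"][170:340,200:400],None,fx=4,fy=4,interpolation=cv2.INTER_CUBIC))
E
```

```text
[0.57394247 0.15239233 0.1185789 ] 0.1135726681703487 [-3.40729334 -7.28515347  4.87923984]
```

View pics/s11.png

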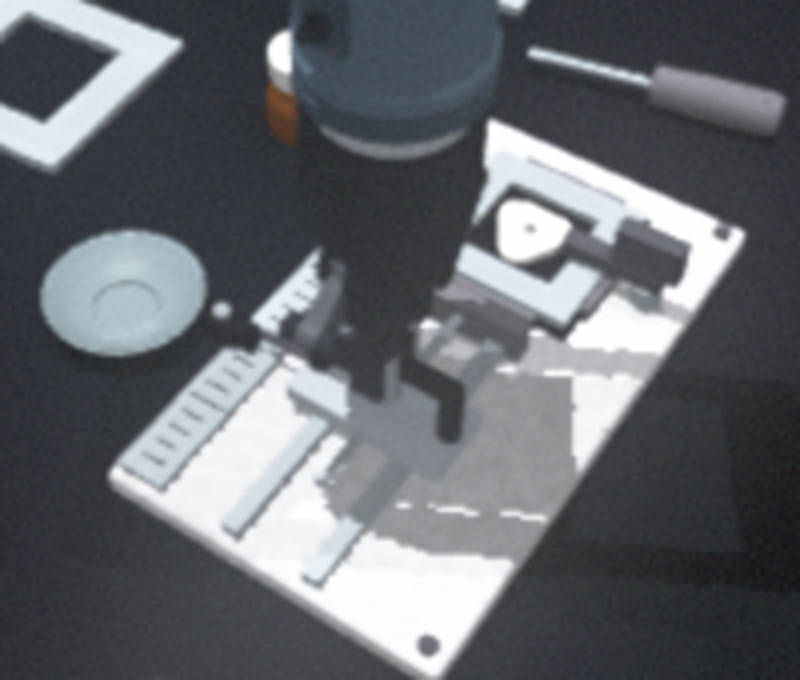

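Turnbutton square across the seated frame, slide held with its index running straight into the nose of the pointer (about pixel 255,338). Handing in.

```bash
python3 -c "
from bench import ctrl
print(ctrl.hand_in())"
```

```text
the job is handed in; nothing more can be done
None
```

I locked the frame first, then pulled the slide out to the pointer mark and handed in at about 14 s while still holding the handle. `hand_in` reports no verdict, so the results below are my own checks.

- **Turnbutton:** I turned it by its fin with the fingers loosely either side, without clamping. The pictures afterwards show it square across the frame, at about 90° by eye; I have no joint reading. The frame looks seated.
- **Slide:** I pinched the handle and pulled it out. The gripper moved about 39.4 mm from home.
- **Index at the mark:** Three camera estimates put the travel needed at 38.5, 39.4 and 39.5 mm. The last side picture shows the index pointing into the nose. I put the remaining error at about ±1.5 mm, against the 5 mm allowed.
- **Holding:** The wrist force was about 8 N back towards home, and the grip opening was steady at about 0.11.
- **Bystanders:** The dish, jar and screwdriver look unmoved in the last side picture. The spare pod was outside that view, but the arm never went near it.

The cameras disagreed by about 2–3 mm on where the rig lies. The three travel estimates are each a difference within one camera, so that offset largely cancels. The top camera could not see the mark during the pull, so the final alignment was checked only in the side view and by the distance moved.

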